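# Open the barrier and send the die home

## Task

Push the striped counterweighted barrier arm up past its balance point so that it stays raised by itself, then push the round steel die along the slide, through the open barrier, until it is fully home against the red stop. Only push: do not pinch the barrier or lift the die, and leave everything else on the table where it is.

Things in the scene. Friction and masses are not known exactly. Their poses are not given: they have to be found in the camera images.
- slide: Fixed green plate 260 x 460 x 12 mm on the table; place and turn vary. Origin on the table, z up; plate spans x -60..200, y -240..220 mm. Its track runs along its y at x = 0, y -240 to +90, floor z = 12, between steel rails 85 mm apart, 10 mm high. The barrier crosses at y = 0, its free end at x = -90 on the robot's side. Green hinge cheeks (to z = 87) at x 145..195, y +-38.
- barrier (a joint): Barrier arm's angle, rad: 0 = lying level across the track, as it starts; grows as its free end rises; 1.5 = raised on its back stop, almost upright. A round dark steel weight (60 mm) sits on a bent arm above and behind the hinge. Below the balance point, about 0.7, it falls shut; beyond it, it swings on to 1.5 by itself and stays. Raising it by the free end takes about 1 N.
- barrier_end (a point): Lower edge of the barrier's free end, mid-width; moves with it. The arm is a red and yellow bar 40 mm wide, 24 thick, reaching 260 mm from the hinge axis; this point is 12 mm below its centre line, when down 58 mm above the bare table, so fingertips fit under it. A steel tongue hangs to 48 mm below the centre line, 140 to 200 mm from the axis, and blocks the track.
- barrier_hinge (a point): Fixed point on the barrier's hinge axis, 70 mm above the table, at x = 170, y = 0 mm of the slide. The axis runs along the slide's y; the arm lies towards the slide's -x when down and swings up.
- die: Round bright steel die, a disc 80 mm in diameter and 24 mm thick with a black slot pattern on top, 0.5 to 0.9 kg, lying loose on the track before the barrier (on the slide's -y side, its centre at y = -190 to -100 mm). Origin at the centre of its underside. It slides along the track towards the slide's +y.
- slide_home (a point): Where the centre of the die's underside is when fully home: on the track floor at x = 0, y = +50, z = 12 mm of the slide. The die then touches the red stop block, whose face is at y = +90 mm (105 mm wide, top at z = 42 mm).
- gauge_pin: Loose steel gauge pin standing on the slide's plate beside the track, 60 mm tall, 26 mm foot. Bystander; origin at the centre of its underside.
- setting_ring: Loose steel setting ring, 64 mm across, 18 mm high, lying on the plate behind the red stop. Bystander; origin at the centre of its underside.
- hammer: Hammer lying on the table to the right of the slide. Bystander; origin under its middle.
- die_stack: Stack of three dies in one piece, 84 mm across, 62 mm high, on the table to the left. Bystander; origin at the centre of its underside.
- die_spare: Dark spare die, 90 mm across, 18 mm high, on the table to the right. Bystander; origin at the centre of its underside.
- oil: Blue oil bottle with a red cap, 56 mm across, 130 mm high, to the left at the back. Bystander; origin at the centre of its underside.
- spanner: Spanner lying on the table to the left. Bystander; origin under its middle.
Not all that is in view belongs to the job. What is shaped like the die but pink is not meant.

How it is judged:
By the outcome, as a careful person would: the job done as asked, in the order asked, and still so for the second after the job is handed in, with the robot touching nothing.
It also fails if it takes over 64 s, if anything falls off the work surface, if the arm or the gripper's body presses on something with over 40 N, if the wrist force passes 120 N, or if a joint passes its speed limit or range.

## Robot

A 7-joint arm with a two-finger parallel gripper is mounted at the origin on the work surface. World frame = base frame: x ahead of the robot, y to its left, z up, the work surface at z = 0. Lengths are in m, angles in rad, forces in N, time in s.
With the tool pointing down it reaches from about 0.425 to 0.875 m from the base axis. Payload 4.7 kg.
Tool frame: the origin (TCP) lies on the centre line of the jaws, within the pads' length; the fingertips stand ahead of it and the grasp point (between the pads) lies 2 mm behind it (nose_length is the z of the fingertips in the tool frame, in m); z points along the fingers, y is the line along which they close (so a half turn about z gives the same grasp; the last joint's range is limited). The gripper opens to 87 mm and grips with 3 to 60 N. Pads are 19 mm wide; open, the fingers measure 117 mm over their backs; the gripper's body (75 mm by 190 mm) begins 51 mm behind the grasp point.
Start: joints at [1.285, 0.321, -0.07, 1.45, 0.023, 1.371, -0.057], TCP at [0.192, -0.621, 0.21] pointing down, gripper open.
Joint ranges: [-2.86, 2.86], [-0.3, 2.09], [-1.38, 1.24], [0.06, 2.45], [-1.56, 4.7], [0.09, 2.05], [-2.69, 2.69]. Speed limits (rad/s): [2.57, 2.57, 3.14, 3.14, 3.14, 3.14, 3.14].

## Interface

Orientations are given as a rotation vector (axis times angle).
In Python, from bench import * gives the robot as it stands.
- The arm moves only by the tool send_rows, never from a script. Its arguments are lists of equal length, an entry for each row: "xyz": the shift along the tool's x, y, z in mm, a list of three; "dr": the turn, a rotation vector about the tool's x, y, z in rad, a list of three. A call has exactly 10 rows; each row is the pose to reach, as a shift and turn from the pose commanded when the call began, along the tool's axes at that moment; what a row does not reach only later rows make up. A row lasts 1/12 s, in which the tool goes at most 41.7 mm and 7.16 degrees, less where a joint would pass 70% of its speed; a pose out of reach is approached as far as the arm can. A call with a gripper value outside its range is refused whole. "jaw" is the finger opening in mm, from 0 to 87, set as the call begins (left out, the last holds). The fingers move at their own pace and stop on an object; "grip_force" is the grip in N (left out, the last holds). Time passes only in rows, so rows that repeat a pose let the fingers close, or fill a call up. It gives the time, the measured TCP pose, the force, the opening and the grip force at its end, in the units of the state.
- get_state(): the state, without advancing time (a new reading comes with each control period).
- get_image(name): name is "scene" or "top" or "wrist"; returns the picture (480x640x3 uint8, red, green, blue); there is no depth.
- calibration(name): a dict with "vfov" (degrees; the focal length in pixels is half the picture's height over the tangent of half this angle, whatever the lens; pixels are square), "cx", "cy" (the principal point, pixels), "rvec" (rotation vector, rad) and "tvec" (3), from world to camera coordinates, as OpenCV has them; the wrist camera has in their place "hand_eye" (4x4, takes a point from camera to tool coordinates, whose origin is the TCP and whose axes are the flange's). Camera axes: x right, y down, z forward; pixel columns grow to the right and rows downward; lengths in m; the calibration is good to about 2 mm. The wrist camera is an equidistant fisheye: a pixel r from the principal point sees the ray r / f radians off the axis. A picture is of the moment at which its call begins: read the wrist's pose just before it. calibration takes no time and is no camera call.
- close_job(): hands the job in; it is judged then, once.
The state is a dict: "time": time; "joint_positions": joint angles; "qd": joint speeds; "joint_torque": joint torques, N m; "position": TCP position; "tool_rot": TCP orientation; "ft_force": force on the tool from outside, world axes, zero at the start; "torque": the same for the moment, N m; "grip_width": opening from 0.0 (shut) to 1.0 (fully open); "grip_force": force on a finger pad.
Only numpy, scipy, OpenCV 4.12 (cv2) and the standard library are available. Lean on these libraries where they do the work, as an engineer would, in place of code of your own. Each camera call takes 0.05 s, during which the arm holds its last target. There are 200 camera calls.

## Working session

There is one attempt and no reset: what is moved stays moved. The work goes in short steps, Python scripts to look and compute and a tool call to move; the robot and the scene stay as the last step left them, time stands still between calls to the robot, and variables do not carry over. Pictures are saved under pics/ and viewed, at most 10 in all, crops included, and the job is handed in when it is done.

Besides the shell and the picture viewer there is one more tool, called after "Request:" in YAML: its name, and indented under it one key for each argument. send_rows: Moves the arm, as the interface text tells. Its arguments: {"type":"object","properties":{"xyz":{"type":"array"},"dr":{"type":"array"},"jaw":{"type":"number"},"grip_force":{"type":"number"}},"required":["xyz","dr"]}

```bash
mkdir -p pics; ls
python3 - <<'E'
from bench import *
import cv2
s=get_state();print(s)
for n in("scene","top"):
    im=get_image(n);cv2.imwrite(f"pics/{n}0.png",im[:,:,::-1]);print(n,calibration(n))
print(calibration("wrist"))
try: print(nose_length)
except Exception as e: print(e)
E
```

```text
pics
{'time': 0.0, 'joint_positions': array([ 1.28509443,  0.32181076, -0.0701109 ,  1.45172459,  0.02261052,
        1.37079896, -0.05690553]), 'qd': array([-0.00131592, -0.00050694, -0.00067373, -0.00108519,  0.00156782,
        0.00038536, -0.00224924]), 'joint_torque': array([ 7.62102663e-04, -4.91290712e+01, -4.03326424e-01, -3.12525952e+01,
       -6.39219303e-02,  4.37965686e-02,  1.68632951e-04]), 'position': array([ 0.19174921, -0.62044237,  0.20904481]), 'tool_rot': array([-3.10445741e+00, -4.68962583e-01,  6.18065032e-04]), 'ft_force': array([-1.10351989, -0.57166578,  0.37747017]), 'torque': array([0.00959002, 0.0497238 , 0.06749324]), 'grip_force': 0.0, 'grip_width': 1.000383634093726}
scene {'vfov': 44.60684077970442, 'cx': 320.84976690536007, 'cy': 239.02349501480217, 'rvec': array([ 1.82057188,  1.36502299, -0.69117528]), 'tvec': array([-0.16437625, -0.26021148,  1.970396  ])}
top {'vfov': 51.63178219077769, 'cx': 314.16041402071767, 'cy': 233.26758025794834, 'rvec': array([ 2.1343987 , -2.17428622,  0.11449557]), 'tvec': array([0.02852446, 0.57470186, 1.21214446])}
{'vfov': 65.70646984690485, 'cx': 318.98959336655815, 'cy': 231.83148646291204, 'hand_eye': array([[ 8.76787811e-04, -9.54699390e-01, -2.97570672e-01,
         8.19348317e-02],
       [ 9.99999582e-01,  7.59564653e-04,  5.09564777e-04,
         5.75150228e-04],
       [-2.60457017e-04, -2.97570995e-01,  9.54699657e-01,
        -1.75629215e-01],
       [ 0.00000000e+00,  0.00000000e+00,  0.00000000e+00,
         1.00000000e+00]])}
0.017
```

View pics/top0.png

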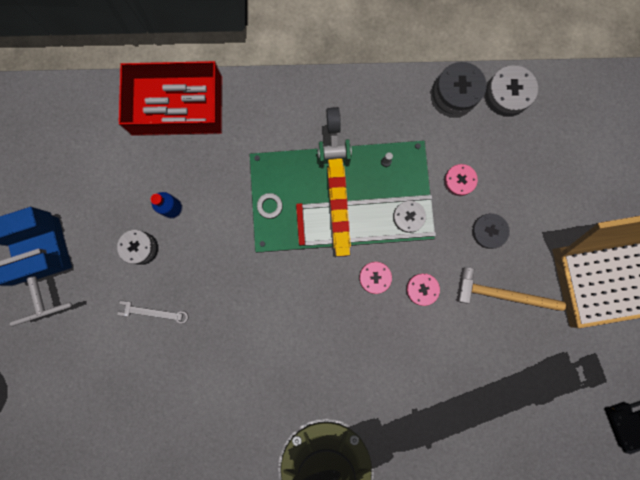

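View pics/scene0.png

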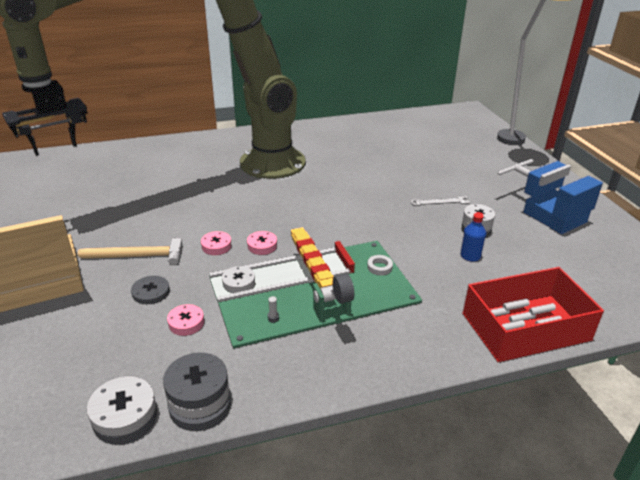

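The top view shows the slide's plate at about (250–435, 142–252), with the barrier's free end at (343,252), its hinge at (335,150) and the red stop at (300,224).

Candidates for the die:
- bright disc on the track at (410,217)
- stack at (136,247)
- large bright die at (513,90)
- dark dies at (461,85) and (490,231)
- pink discs at (461,180), (376,278) and (424,290)

By the description I choose (410,217), and I'll check it in a crop.

```bash
cat > h.py <<'E'
from bench import *
import cv2, numpy as np
from scipy.spatial.transform import Rotation as R
def K(c):
    f=240/np.tan(np.radians(c["vfov"])/2); return np.array([[f,0,c["cx"]],[0,f,c["cy"]],[0,0,1.]])
def cast(n,px,z):
    c=calibration(n);A=R.from_rotvec(c["rvec"]).as_matrix();o=-A.T@c["tvec"]
    p=np.c_[np.array(px,float).reshape(-1,2),np.ones(len(np.array(px).reshape(-1,2)))]
    d=(A.T@np.linalg.inv(K(c))@p.T).T
    return o+d*((z-o[2])/d[:,2])[:,None]
def proj(n,P):
    c=calibration(n);return cv2.projectPoints(np.array(P,float),c["rvec"],c["tvec"],K(c),None)[0].reshape(-1,2)
E
python3 - <<'E'
from h import *
im=cv2.imread("pics/top0.png");hsv=cv2.cvtColor(im,cv2.COLOR_BGR2HSV)
m=cv2.inRange(hsv,(60,90,30),(90,255,255));m[:130]=0;m[265:]=0
m=cv2.morphologyEx(m,cv2.MORPH_OPEN,np.ones((2,2)))
n=cv2.findNonZero(m)[:,0].astype(float)
C={k:n[np.argmax(n@np.array(v))] for k,v in dict(ur=(1,-1),ul=(-1,-1),ll=(-1,1),lr=(1,1)).items()}
print(C)
# slide coords of corners: ul=(200,220) ur=(200,-240) ll=(-60,220) lr=(-60,-240)
S=dict(ul=(.2,.22),ur=(.2,-.24),ll=(-.06,.22),lr=(-.06,-.24))
ks=list(S)[:3]   # lr corner covered by the track
use=['ul','ur','ll','lr']
W=cast("top",[C[k] for k in use],.012)[:,:2];Q=np.array([S[k] for k in use])
def fit(W,Q):
    w=W-W.mean(0);q=Q-Q.mean(0);th=np.arctan2((q[:,0]*w[:,1]-q[:,1]*w[:,0]).sum(),(q*w).sum())
    r=np.array([[np.cos(th),-np.sin(th)],[np.sin(th),np.cos(th)]]);t=W.mean(0)-r@Q.mean(0)
    return th,r,t,np.linalg.norm(Q@r.T+t-W,axis=1)
th,r,t,e=fit(W,Q);print("th",th,"t",t,"err",e)
np.savez("slide.npz",th=th,r=r,t=t)
T=lambda x,y,z:np.r_[r@[x,y]+t,z]
print("end",T(-.09,0,.058),"home",T(0,.05,.012),"hinge",T(.17,0,.07))
# die: bright blob in hand crop
print("die guess slide xy",r.T@(cast("top",[[410,216.5]],.036)[0,:2]-t))
c=im[130:270,240:450].copy();c=cv2.resize(c,None,fx=3.6,fy=3.6,interpolation=cv2.INTER_CUBIC)
P=[T(-.09,0,.058),T(0,.05,.012),T(.17,0,.07),T(-.06,-.24,.012),T(.2,-.24,.012),T(-.0425,-.2,.022),T(.0425,-.2,.022),T(0,.09,.042),T(.2,.22,.012),T(-.06,.22,.012)]
for p in proj("top",P): cv2.circle(c,tuple(int(v) for v in (p-[240,130])*3.6+1.8),4,(255,0,255),1)
cv2.imwrite("pics/crop1.png",c)
E
```

```text
{'ur': array([424., 142.]), 'ul': array([251., 155.]), 'll': array([257., 252.]), 'lr': array([434., 239.])}
th 0.055444483572082245 t [ 0.60162145 -0.04763059] err [0.00441327 0.00468782 0.00496463 0.00449669]
end [ 0.51175975 -0.05261804  0.058     ] home [0.59885064 0.00229258 0.012     ] hinge [ 0.77136022 -0.03820985  0.07      ]
die guess slide xy [ 0.00129778 -0.17636627]
```

View pics/crop1.png

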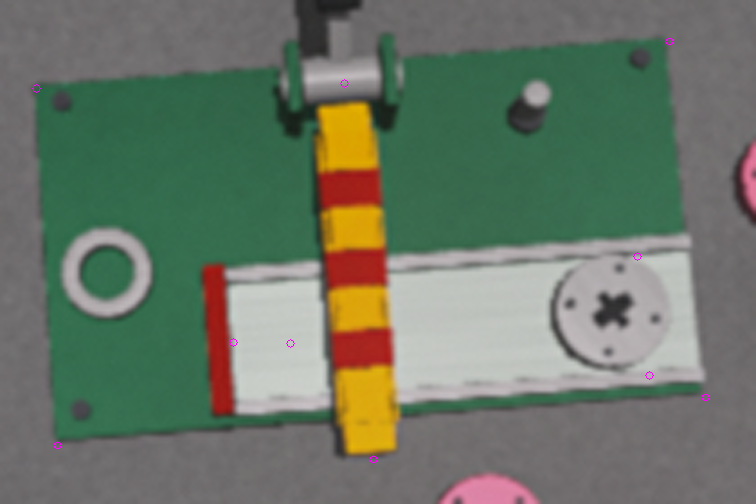

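The crop shows the bright slotted die on the track at crop (612,312), which is top (410,216.7). The projected slide points (bar end, hinge, corners, stop face) land on their features, so the fit is good to about 5 mm.

Next is a helper that turns world targets into tool shifts.

```bash
cat >> h.py <<'E'
import os
def slide():
    d=np.load("slide.npz");return float(d["th"]),d["r"],d["t"]
def Rt(tilt,extra=0):
    th=slide()[0]+extra; return R.from_euler("z",th)*R.from_euler("x",np.pi)*R.from_euler("y",tilt)
def goto(sx,sy,z,tilt=0,extra=0,cmd=None):
    """tip at slide (sx,sy) m, height z; prints mm shift and dr from the measured pose"""
    th,r,t=slide();A=Rt(tilt,extra);tip=np.r_[r@[sx,sy]+t,z];tcp=tip-A.apply([0,0,.017])
    s=get_state();R0=R.from_rotvec(s["tool_rot"])
    print("shift",np.round(R0.inv().apply(tcp-s["position"])*1000).tolist(),"dr",np.round((R0.inv()*A).as_rotvec(),3).tolist())
def where():
    th,r,t=slide();s=get_state();R0=R.from_rotvec(s["tool_rot"]);tip=s["position"]+R0.apply([0,0,.017])
    print("t",round(s["time"],2),"tip slide",np.round(r.T@(tip[:2]-t)*1000,1),"z",round(tip[2]*1000,1),"zaxis",R0.apply([0,0,1]).round(2),"xaxis",R0.apply([1,0,0]).round(2),"F",s["ft_force"].round(1),"q",s["joint_positions"].round(2))
E
python3 - <<'E'
from h import *
where()
print(Rt(.8).apply([0,0,1]),Rt(-.8).apply([0,0,1]))
goto(-.13,0,.2)
for tt in(.8,-.8): goto(-.15,0,.14,tt)
print(cast("top",[[376,278],[424,290]],.02))
E
```

```text
t 0.1 tip slide [-441.  -549.3] z 192.2 zaxis [-0.  0. -1.] xaxis [ 0.96  0.3  -0.  ] F [ 0.8 -0.5 -0.4] q [ 1.29  0.32 -0.07  1.45  0.02  1.37 -0.06]
[ 0.71625376  0.03975306 -0.69670671] [-0.71625376 -0.03975306 -0.69670671]
shift [435.0, -458.0, -7.0] dr [-0.002, 0.0, 0.244]
shift [403.0, -465.0, 58.0] dr [-0.099, 0.796, 0.231]
shift [427.0, -460.0, 58.0] dr [0.096, -0.796, 0.232]
[[ 0.4607744  -0.1351671   0.02      ]
 [ 0.42873019 -0.25397931  0.02      ]]
```

Request:
send_rows:
  xyz:
    - [28,-29,0]
    - [55,-58,0]
    - [83,-87,0]
    - [110,-116,0]
    - [138,-145,0]
    - [165,-174,0]
    - [193,-203,0]
    - [220,-232,0]
    - [248,-260,0]
    - [275,-290,0]
  dr:
    - [0,0,0.024]
    - [0,0,0.048]
    - [0,0,0.072]
    - [0,0,0.096]
    - [0,0,0.12]
    - [0,0,0.145]
    - [0,0,0.17]
    - [0,0,0.195]
    - [0,0,0.22]
    - [0,0,0.244]
  jaw: 0
  grip_force: 30

```text
time: 0.93
position: [0.3694, -0.2609, 0.2099]
tool_rot: [3.14, 0.085, -0.0]
ft_force: [1.6, 0.2, 0.3]
grip_width: 0.328
grip_force: 0.0
```

```bash
python3 -c "
from h import *
where();goto(-.15,0,.16,.85)"
```

```text
t 0.93 tip slide [-243.7 -200.1] z 192.9 zaxis [-0. -0. -1.] xaxis [ 1.    0.05 -0.  ] F [1.6 0.2 0.3] q [ 0.95 -0.09 -0.37  1.9  -0.03  1.33 -0.93]
shift [81.0, -200.0, 39.0] dr [0.001, 0.85, -0.001]
```

Request:
send_rows:
  xyz:
    - [8,-20,4]
    - [16,-40,8]
    - [24,-60,12]
    - [32,-80,16]
    - [40,-100,20]
    - [49,-120,24]
    - [57,-140,28]
    - [65,-160,32]
    - [73,-180,36]
    - [81,-195,39]
  dr:
    - [0,0.085,0]
    - [0,0.17,0]
    - [0,0.255,0]
    - [0,0.34,0]
    - [0,0.425,0]
    - [0,0.51,0]
    - [0,0.595,0]
    - [0,0.68,0]
    - [0,0.765,0]
    - [0,0.85,0]

```text
time: 1.77
position: [0.4755, -0.0801, 0.0944]
tool_rot: [-2.876, -0.074, -0.908]
ft_force: [18.8, -7.4, 3.1]
grip_width: 0.002
grip_force: 0.0
```

```bash
python3 -c "
from h import *
where();goto(-.13,0,.03,.85)"
```

```text
t 1.77 tip slide [-118.   -23.7] z 80.6 zaxis [ 0.57  0.13 -0.81] xaxis [0.82 0.01 0.57] F [18.8 -7.4  3.1] q [ 0.98 -0.3  -0.54  2.45 -0.96  0.65 -0.39]
shift [-44.0, -20.0, 37.0] dr [-0.097, 0.235, -0.048]
```

```bash
python3 -c "
from h import *
where();goto(-.08,-.12,.22,0,0)"
```

```text
t 1.77 tip slide [-118.   -23.7] z 80.6 zaxis [ 0.57  0.13 -0.81] xaxis [0.82 0.01 0.57] F [18.8 -7.4  3.1] q [ 0.98 -0.3  -0.54  2.45 -0.96  0.65 -0.39]
shift [124.0, 81.0, -98.0] dr [-0.11, -0.614, -0.004]
```

Request:
send_rows:
  xyz:
    - [12,4,-20]
    - [24,10,-40]
    - [36,18,-60]
    - [50,28,-75]
    - [65,38,-85]
    - [80,48,-92]
    - [95,58,-98]
    - [107,68,-98]
    - [116,75,-98]
    - [124,81,-98]
  dr:
    - [-0.01,-0.06,0]
    - [-0.02,-0.12,0]
    - [-0.03,-0.18,0]
    - [-0.04,-0.24,0]
    - [-0.05,-0.31,0]
    - [-0.07,-0.37,0]
    - [-0.08,-0.43,0]
    - [-0.09,-0.5,0]
    - [-0.1,-0.56,0]
    - [-0.11,-0.614,0]

```text
time: 2.6
position: [0.5284, -0.1757, 0.2381]
tool_rot: [3.141, 0.073, -0.004]
ft_force: [-0.2, 1.0, -0.4]
grip_width: 0.003
grip_force: 0.0
```

```bash
python3 -c "
from h import *
where();
for e in(np.pi/2,-np.pi/2):goto(-.07,-.1,.2,0.7,e)
cv2.imwrite('pics/s1.png',get_image('scene')[:,:,::-1])"
```

```text
t 2.6 tip slide [ -80.3 -123.8] z 221.1 zaxis [-0. -0. -1.] xaxis [ 1.    0.05 -0.  ] F [-0.2  1.  -0.4] q [ 0.74  0.14 -0.51  1.63  0.07  1.39 -1.31]
shift [10.0, -13.0, 25.0] dr [0.549, 0.548, -1.51]
shift [10.0, -35.0, 25.0] dr [-0.543, 0.551, 1.493]
```

View pics/s1.png

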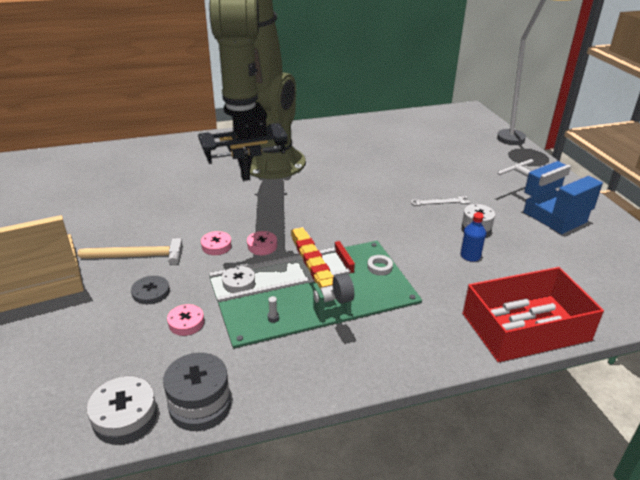

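The scene is untouched. The gripper is above and to the right of the bar, with the bar end at about (300,235). A forward tilt is out of reach at this distance, so I'll come under the bar from its right side instead.

Request:
send_rows:
  xyz:
    - [0,0,0]
    - [0,0,0]
    - [0,0,0]
    - [0,0,0]
    - [2,0,2]
    - [4,0,4]
    - [6,0,6]
    - [8,0,8]
    - [9,0,10]
    - [10,0,10]
  dr:
    - [0.036,0.036,-0.1]
    - [0.072,0.072,-0.2]
    - [0.108,0.108,-0.3]
    - [0.144,0.144,-0.4]
    - [0.18,0.18,-0.5]
    - [0.216,0.216,-0.6]
    - [0.252,0.252,-0.7]
    - [0.288,0.288,-0.8]
    - [0.324,0.324,-0.9]
    - [0.36,0.36,-1.0]

```text
time: 3.48
position: [0.5367, -0.1743, 0.2271]
tool_rot: [-2.362, -1.404, -0.474]
ft_force: [-0.2, 0.4, -0.3]
grip_width: 0.002
grip_force: 0.0
```

```bash
python3 -c "
from h import *
where();
goto(-.07,-.1,.15,0.75,np.pi/2)"
```

```text
t 3.48 tip slide [ -69.6 -115.2] z 212.1 zaxis [ 0.11  0.46 -0.88] xaxis [0.45 0.77 0.45] F [-0.2  0.4 -0.3] q [ 1.    0.29 -0.52  1.59 -0.33  1.45  0.06]
shift [-20.0, 4.0, 62.0] dr [0.199, 0.235, -0.5]
```

Request:
send_rows:
  xyz:
    - [-3,1,10]
    - [-6,1,20]
    - [-9,2,30]
    - [-12,3,40]
    - [-16,4,50]
    - [-20,4,62]
    - [-20,4,62]
    - [-20,4,62]
    - [-20,4,62]
    - [-20,4,62]
  dr:
    - [0.03,0.04,-0.08]
    - [0.07,0.08,-0.17]
    - [0.1,0.12,-0.25]
    - [0.13,0.16,-0.33]
    - [0.165,0.2,-0.42]
    - [0.2,0.235,-0.5]
    - [0.2,0.235,-0.5]
    - [0.2,0.235,-0.5]
    - [0.2,0.235,-0.5]
    - [0.2,0.235,-0.5]

```text
time: 4.32
position: [0.5389, -0.1628, 0.1649]
tool_rot: [-1.733, -1.824, -0.677]
ft_force: [0.3, 0.2, -0.2]
grip_width: 0.006
grip_force: 0.0
```

```bash
python3 -c "
from h import *
where();
goto(-.07,-.06,.024,0.75,np.pi/2)
goto(-.07,0.01,.024,0.75,np.pi/2)
goto(-.07,0.01,.06,0.75,np.pi/2)"
```

```text
t 4.32 tip slide [ -69. -100.] z 152.4 zaxis [-0.04  0.68 -0.73] xaxis [-0.04  0.73  0.68] F [ 0.3  0.2 -0.2] q [ 1.03  0.58 -0.59  1.47 -0.32  1.57  0.58]
shift [-58.0, -1.0, 121.0] dr [0.002, 0.004, -0.004]
shift [-6.0, -1.0, 169.0] dr [0.002, 0.004, -0.004]
shift [18.0, -1.0, 143.0] dr [0.002, 0.004, -0.004]
```

```bash
python3 -c "
from h import *
goto(-.07,-.065,.027,0.9,np.pi/2)
goto(-.07,-.004,.027,0.9,np.pi/2)"
```

```text
shift [-62.0, -1.0, 116.0] dr [0.002, 0.154, -0.004]
shift [-17.0, -1.0, 157.0] dr [0.002, 0.154, -0.004]
```

Request:
send_rows:
  xyz:
    - [-8,0,15]
    - [-16,0,30]
    - [-24,0,45]
    - [-32,0,60]
    - [-40,0,75]
    - [-48,0,90]
    - [-55,0,103]
    - [-60,0,112]
    - [-62,-1,116]
    - [-62,-1,116]
  dr:
    - [0,0.02,0]
    - [0,0.04,0]
    - [0,0.06,0]
    - [0,0.08,0]
    - [0,0.1,0]
    - [0,0.12,0]
    - [0,0.14,0]
    - [0,0.154,0]
    - [0,0.154,0]
    - [0,0.154,0]

```text
time: 5.15
position: [0.5344, -0.129, 0.0349]
tool_rot: [-1.631, -1.714, -0.787]
ft_force: [1.0, -0.1, 0.7]
grip_width: -0.001
grip_force: 0.0
```

```bash
python3 -c "
from h import *
where();
goto(-.07,-.004,.027,0.9,np.pi/2)
cv2.imwrite('pics/s2.png',cv2.resize(get_image('scene')[150:350,180:440,::-1],None,fx=3,fy=3))"
```

```text
t 5.15 tip slide [-71.7 -64.1] z 24.4 zaxis [-0.04  0.78 -0.62] xaxis [-0.03  0.62  0.79] F [ 1.  -0.1  0.7] q [ 1.03  0.8  -0.57  1.54 -0.34  1.43  0.69]
shift [39.0, 1.0, 46.0] dr [-0.001, -0.004, -0.006]
```

View pics/s2.png

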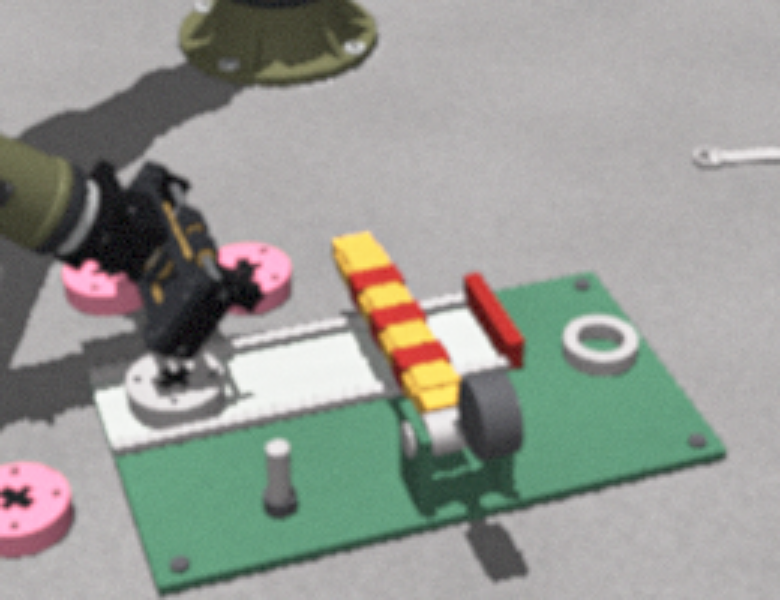

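The crop shows the fingers right of the bar and low, with the gripper body close above the die at crop (175,385). No contact force is reading. Next I go forward under the bar.

Request:
send_rows:
  xyz:
    - [4,0,2]
    - [8,0,7]
    - [12,1,12]
    - [16,1,17]
    - [20,1,22]
    - [24,1,28]
    - [28,1,34]
    - [32,1,40]
    - [36,1,44]
    - [38,1,46]
  dr:
    - [0,0,0]
    - [0,0,0]
    - [0,0,0]
    - [0,0,0]
    - [0,0,0]
    - [0,0,0]
    - [0,0,0]
    - [0,0,0]
    - [0,0,0]
    - [0,0,0]

```text
time: 6.03
position: [0.5331, -0.0686, 0.0378]
tool_rot: [-1.63, -1.717, -0.788]
ft_force: [-0.6, 0.8, 1.0]
grip_width: 0.005
grip_force: 0.0
```

```bash
python3 -c "
from h import *
where();
# arc: tip distance .240 from hinge axis, contact under bar
for a in(.15,.3,.45,.6,.75,.9,1.0):
    d=.030;rr=.240
    print(a,end=' ');goto(.17-rr*np.cos(a)-d*np.sin(a)*.7,-.006,.07+rr*np.sin(a)-d*np.cos(a),0.9,np.pi/2)"
```

```text
t 6.03 tip slide [-69.6  -3.8] z 27.2 zaxis [-0.04  0.78 -0.62] xaxis [-0.03  0.62  0.79] F [-0.6  0.8  1. ] q [ 1.    0.75 -0.61  1.65 -0.38  1.35  0.67]
0.15 shift [37.0, -1.0, -32.0] dr [-0.0, -0.003, -0.003]
0.3 shift [65.0, 4.0, -54.0] dr [-0.0, -0.003, -0.003]
0.45 shift [93.0, 14.0, -76.0] dr [-0.0, -0.003, -0.003]
0.6 shift [119.0, 29.0, -97.0] dr [-0.0, -0.003, -0.003]
0.75 shift [144.0, 49.0, -116.0] dr [-0.0, -0.003, -0.003]
0.9 shift [165.0, 73.0, -133.0] dr [-0.0, -0.003, -0.003]
1.0 shift [178.0, 92.0, -143.0] dr [-0.0, -0.003, -0.003]
```

Request:
send_rows:
  xyz:
    - [8,0,-7]
    - [16,0,-14]
    - [26,0,-22]
    - [36,0,-31]
    - [46,1,-38]
    - [55,2,-46]
    - [65,4,-54]
    - [74,7,-61]
    - [84,10,-69]
    - [93,14,-76]
  dr:
    - [0,0,0]
    - [0,0,0]
    - [0,0,0]
    - [0,0,0]
    - [0,0,0]
    - [0,0,0]
    - [0,0,0]
    - [0,0,0]
    - [0,0,0]
    - [0,0,0]

```text
time: 6.87
position: [0.5481, -0.0712, 0.1591]
tool_rot: [-1.632, -1.717, -0.788]
ft_force: [0.6, 0.2, -0.0]
grip_width: 0.009
grip_force: 0.0
```

```bash
python3 -c "
from h import *
where();
for a in(.45,.6,.75,.9,1.0):
    d=.030;rr=.240
    print(a,end=' ');goto(.17-rr*np.cos(a)-d*np.sin(a)*.7,-.006,.07+rr*np.sin(a)-d*np.cos(a),0.9,np.pi/2)
cv2.imwrite('pics/s3.png',cv2.resize(get_image('scene')[100:350,180:440,::-1],None,fx=2.4,fy=2.4))"
```

```text
t 6.87 tip slide [-54.7  -7.2] z 148.5 zaxis [-0.04  0.78 -0.62] xaxis [-0.03  0.62  0.78] F [ 0.6  0.2 -0. ] q [ 1.02  0.61 -0.65  1.56 -0.44  1.51  0.56]
0.45 shift [-0.0, -1.0, 2.0] dr [0.001, -0.002, -0.004]
0.6 shift [26.0, 15.0, -19.0] dr [0.001, -0.002, -0.004]
0.75 shift [50.0, 35.0, -38.0] dr [0.001, -0.002, -0.004]
0.9 shift [72.0, 59.0, -55.0] dr [0.001, -0.002, -0.004]
1.0 shift [85.0, 77.0, -65.0] dr [0.001, -0.002, -0.004]
```

View pics/s3.png

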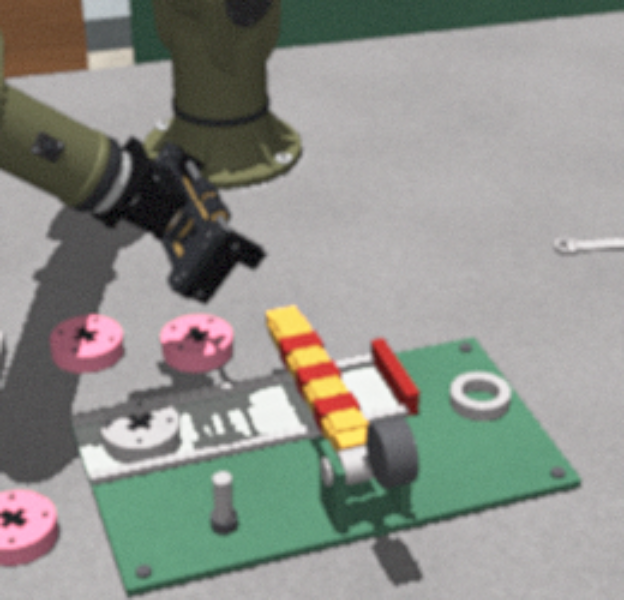

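The crop shows the bar still down, with the fingertips above it at crop (262,255) and the bar end at (285,320). They slipped past it. I'll check where the tip really is against the bar.

```bash
python3 -c "
from h import *
th,r,t=slide()
s=get_state();tip=s['position']+R.from_rotvec(s['tool_rot']).apply([0,0,.017])
f=lambda P:((proj('scene',P)-[180,100])*2.4).round()
T=lambda x,y,z:np.r_[r@[x,y]+t,z]
print('tip',f([tip]),'tcp',f([s['position']]))
print('bar end bottom, top',f([T(-.09,0,.058),T(-.09,0,.082),T(-.09,-.02,.082),T(-.09,.02,.082)]),'hinge',f([T(.17,0,.07)]),'stop',f([T(-.05,.09,.042),T(.05,.09,.042)]))
cv2.imwrite('pics/w1.png',get_image('wrist')[:,:,::-1])"
```

```text
tip [[280. 266.]] tcp [[267. 260.]]
bar end bottom, top [[276. 320.]
 [276. 302.]
 [258. 305.]
 [294. 298.]] hinge [[361. 459.]] stop [[366. 337.]
 [401. 390.]]
```

View pics/w1.png

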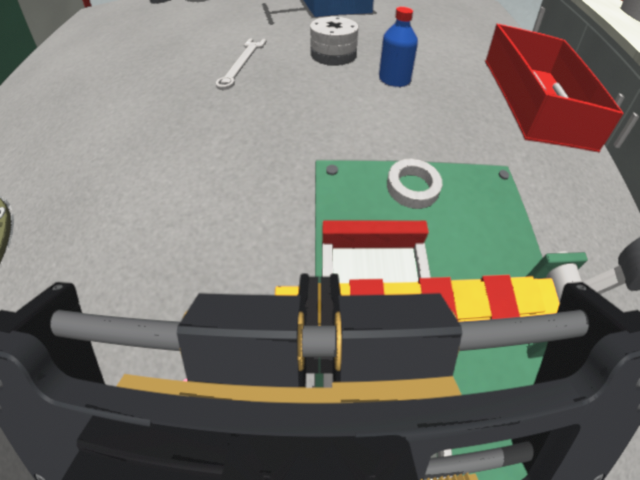

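The wrist view shows the plate's far corners at (316,160) and (508,165), the stop's top edge from (323,222) to (427,222), and the bar end at (277,290). I'll cast these to check the slide fit and the tool pose.

```bash
cat >> h.py <<'E'
def wcast(px,z):
    c=calibration("wrist");f=240/np.tan(np.radians(c["vfov"])/2);H=c["hand_eye"];s=get_state();A=R.from_rotvec(s["tool_rot"])
    q=(np.array(px,float)-[c["cx"],c["cy"]]);rr=np.linalg.norm(q,axis=1);a=rr/f
    d=np.c_[q/rr[:,None]*np.sin(a)[:,None],np.cos(a)]
    d=A.apply(d@H[:3,:3].T);o=s["position"]+A.apply(H[:3,3]);return o+d*((z-o[2])/d[:,2])[:,None]
def toslide(P): th,r,t=slide();return (np.asarray(P)[:,:2]-t)@r*1000
E
python3 -c "
from h import *
print('corners',toslide(wcast([[316,160],[508,165]],.012)).round())
print('stop top',toslide(wcast([[323,222],[427,222]],.042)).round())
print('bar end top left edge',toslide(wcast([[277,287]],.082)).round())
print('screws top',toslide(cast('top',[[257,158],[417.5,146],[262.5,244]],.013)).round(), 'wrist',toslide(wcast([[332,169],[504,174]],.013)).round())
# scene features from s3 crop
g=lambda p:[[p[0]/2.4+180,p[1]/2.4+100]]
print('scene corners',toslide(cast('scene',g((577,482))+g((130,592))+g((475,340)),.012)).round())
print('scene bar end',toslide(cast('scene',g((282,309)),.082)).round())
"
```

```text
corners [[-57. 219.]
 [202. 221.]]
stop top [[-49. 104.]
 [ 55. 104.]]
bar end top left edge [[-85.  15.]]
screws top [[ 188.  201.]
 [ 188. -218.]
 [ -38.  201.]] wrist [[-37. 203.]
 [189. 203.]]
scene corners [[ 209.  214.]
 [ 211. -234.]
 [ -44.  219.]]
scene bar end [[-74.   2.]]
```

```bash
python3 -c "
from h import *
c=calibration('wrist');f=240/np.tan(np.radians(c['vfov'])/2);H=np.linalg.inv(c['hand_eye'])
for p in ([0,0,.017],[0,0,0],[.0095,0,.017],[.0095,0,0],[.0095,0,-.02],[-.0095,0,.017],[0,0,.03]):
    v=H[:3,:3]@p+H[:3,3];a=np.arctan2(np.hypot(v[0],v[1]),v[2]);n=v[:2]/np.hypot(v[0],v[1]);print(p,(n*a*f+[c['cx'],c['cy']]).round())
s=get_state();A=R.from_rotvec(s['tool_rot']);g=lambda P:((proj('scene',P)-[180,100])*2.4).round()
for z in(-.176,-.1,-.053,0,.017): print(z,g([s['position']+A.apply([0,0,z])]), g([s['position']+A.apply([0,0.095,z])]),g([s['position']+A.apply([0,-0.095,z])]))
w=cv2.imread('pics/w1.png')[250:420,240:400];a=cv2.resize(w,None,fx=3,fy=3)
b=cv2.imread('pics/s3.png')[150:350,100:320];b=cv2.resize(b,None,fx=1.3,fy=2.55)
b=cv2.resize(cv2.imread('pics/s3.png')[170:340,160:320],None,fx=3,fy=3)[:510]
print(a.shape,b.shape);cv2.imwrite('pics/c4.png',cv2.resize(np.hstack([a,b]),(780,414)))
"
```

```text
[0, 0, 0.017] [319. 270.]
[0, 0, 0] [319. 283.]
[0.0095, 0, 0.017] [319. 254.]
[0.0095, 0, 0] [319. 266.]
[0.0095, 0, -0.02] [319. 283.]
[-0.0095, 0, 0.017] [319. 285.]
[0, 0, 0.03] [319. 261.]
-0.176 [[126. 188.]] [[149. 237.]] [[105. 143.]]
-0.1 [[189. 221.]] [[216. 270.]] [[166. 176.]]
-0.053 [[227. 240.]] [[254. 290.]] [[202. 195.]]
0 [[267. 261.]] [[296. 310.]] [[241. 216.]]
0.017 [[280. 267.]] [[309. 317.]] [[253. 222.]]
(510, 480, 3) (510, 480, 3)
```

View pics/c4.png

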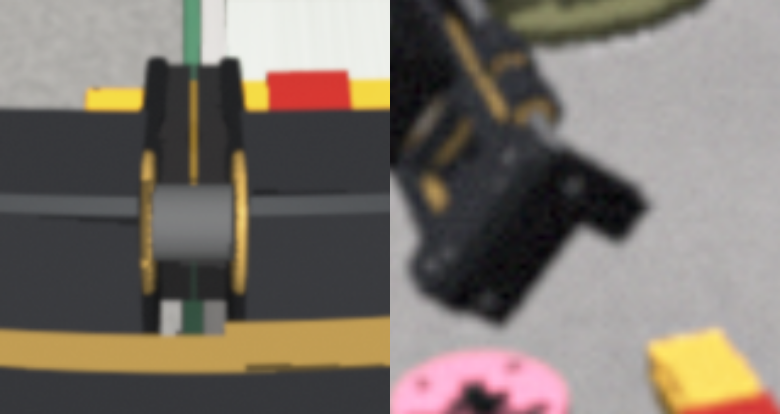

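Both views put the closed fingertips about 27 mm short of the tip I assumed, so they passed just right of the bar. I'll open the jaws here to see whether the reach depends on the opening.

Request:
send_rows:
  xyz:
    - [0,0,-5]
    - [0,0,-10]
    - [0,0,-15]
    - [0,0,-20]
    - [0,0,-20]
    - [0,0,-20]
    - [0,0,-20]
    - [0,0,-20]
    - [0,0,-20]
    - [0,0,-20]
  dr:
    - [0,0,0]
    - [0,0,0]
    - [0,0,0]
    - [0,0,0]
    - [0,0,0]
    - [0,0,0]
    - [0,0,0]
    - [0,0,0]
    - [0,0,0]
    - [0,0,0]
  jaw: 87

```text
time: 7.8
position: [0.5485, -0.0866, 0.17]
tool_rot: [-1.631, -1.717, -0.787]
ft_force: [0.7, -0.2, -0.7]
grip_width: 0.677
grip_force: 0.0
```

```bash
python3 -c "
from h import *
where();print(nose_length)
a=cv2.resize(get_image('wrist')[230:430,140:500,::-1],(720,400))
b=cv2.resize(get_image('scene')[160:260,220:400,::-1],(360,200))
cv2.imwrite('pics/c5.png',np.vstack([a,np.hstack([b,b])]))
s=get_state();A=R.from_rotvec(s['tool_rot'])
print('scene crop px tip L,R', [((proj('scene',[s['position']+A.apply([0,y,.017])])[0]-[220,160])*2+[0,400]).round() for y in(-.05,.05)])
c=calibration('wrist');f=240/np.tan(np.radians(c['vfov'])/2);H=np.linalg.inv(c['hand_eye'])
for p in ([.0095,.0435,.017],[.0095,-.0435,.017],[.0095,.0435,-.01]):
    v=H[:3,:3]@p+H[:3,3];a=np.arctan2(np.hypot(v[0],v[1]),v[2]);n=v[:2]/np.hypot(v[0],v[1]);print(p,((n*a*f+[c['cx'],c['cy']]-[140,230])*2).round())
"
```

```text
t 7.8 tip slide [-55.2 -22.7] z 159.4 zaxis [-0.04  0.78 -0.62] xaxis [-0.03  0.62  0.78] F [ 0.7 -0.2 -0.7] q [ 1.03  0.62 -0.65  1.53 -0.43  1.55  0.56]
0.017
scene crop px tip L,R [array([128., 477.]), array([153., 519.])]
[0.0095, 0.0435, 0.017] [513.  48.]
[0.0095, -0.0435, 0.017] [204.  48.]
[0.0095, 0.0435, -0.01] [534.  86.]
```

View pics/c5.png

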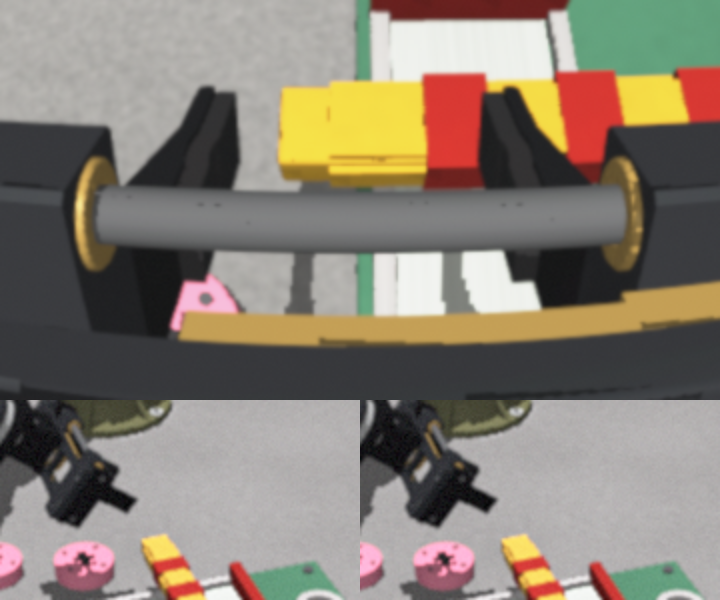

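The jaws are parallel, and the tip sits at tool z ≈ −10 mm at either opening. I'll correct the helper and retry: descend close to the bar's right edge, then slide under it.

```bash
sed -i 's/\.017\]/-.010]/g' h.py; python3 -c "
from h import *
where();e=np.pi/2
goto(-.068,-.05,.1,.85,e)
goto(-.068,-.048,.037,.85,e)
goto(-.068,-.012,.036,.85,e)"
```

```text
t 7.9 tip slide [-55.2 -44. ] z 176.2 zaxis [-0.04  0.78 -0.62] xaxis [-0.03  0.62  0.78] F [-0.5 -0.2  0.1] q [ 1.03  0.62 -0.64  1.53 -0.43  1.55  0.56]
shift [-64.0, -13.0, 42.0] dr [0.0, -0.052, -0.004]
shift [-112.0, -12.0, 83.0] dr [0.0, -0.052, -0.004]
shift [-91.0, -13.0, 112.0] dr [0.0, -0.052, -0.004]
```

Request:
send_rows:
  xyz:
    - [-16,-4,10]
    - [-32,-7,20]
    - [-48,-10,31]
    - [-64,-13,42]
    - [-76,-13,52]
    - [-88,-13,62]
    - [-100,-13,73]
    - [-112,-13,83]
    - [-112,-13,83]
    - [-112,-13,83]
  dr:
    - [0,-0.02,0]
    - [0,-0.04,0]
    - [0,-0.052,0]
    - [0,-0.052,0]
    - [0,-0.052,0]
    - [0,-0.052,0]
    - [0,-0.052,0]
    - [0,-0.052,0]
    - [0,-0.052,0]
    - [0,-0.052,0]
  jaw: 0

```text
time: 8.73
position: [0.5351, -0.0913, 0.0301]
tool_rot: [-1.664, -1.751, -0.751]
ft_force: [0.3, -1.0, 0.9]
grip_width: 0.191
grip_force: 0.0
```

```bash
python3 -c "
from h import *
where();e=np.pi/2
goto(-.068,-.011,.036,.85,e)
for a in(.15,.3,.45,.6,.75,.9,1.0):
    d=.030;rr=.240
    print(a,end=' ');goto(.17-rr*np.cos(a)-d*np.sin(a)*.7,-.011,.07+rr*np.sin(a)-d*np.cos(a),0.85,e)"
```

```text
t 8.73 tip slide [-68.8 -47.4] z 36.6 zaxis [-0.04  0.75 -0.66] xaxis [-0.03  0.66  0.75] F [ 0.3 -1.   0.9] q [ 1.    0.74 -0.59  1.63 -0.34  1.34  0.66]
shift [23.0, 1.0, 28.0] dr [-0.001, -0.002, -0.005]
0.15 shift [54.0, -2.0, 1.0] dr [-0.001, -0.002, -0.005]
0.3 shift [81.0, 3.0, -22.0] dr [-0.001, -0.002, -0.005]
0.45 shift [107.0, 13.0, -45.0] dr [-0.001, -0.002, -0.005]
0.6 shift [133.0, 28.0, -67.0] dr [-0.001, -0.002, -0.005]
0.75 shift [156.0, 48.0, -88.0] dr [-0.001, -0.002, -0.005]
0.9 shift [177.0, 72.0, -106.0] dr [-0.001, -0.002, -0.005]
1.0 shift [189.0, 90.0, -117.0] dr [-0.001, -0.002, -0.005]
```

Slide under, then lift slightly and check the bar before going further.

Request:
send_rows:
  xyz:
    - [5,0,6]
    - [10,0,12]
    - [15,1,18]
    - [20,1,24]
    - [23,1,28]
    - [30,1,22]
    - [38,0,15]
    - [46,0,8]
    - [54,0,1]
    - [64,0,-8]
  dr:
    - [0,0,0]
    - [0,0,0]
    - [0,0,0]
    - [0,0,0]
    - [0,0,0]
    - [0,0,0]
    - [0,0,0]
    - [0,0,0]
    - [0,0,0]
    - [0,0,0]

```text
time: 9.57
position: [0.5339, -0.0565, 0.0852]
tool_rot: [-1.667, -1.753, -0.752]
ft_force: [0.9, -0.3, -0.1]
grip_width: 0.005
grip_force: 0.4
```

```bash
python3 -c "
from h import *
where();e=np.pi/2
for a in(.3,.45,.6,.75,.9,1.0):
    d=.030;rr=.240
    print(a,end=' ');goto(.17-rr*np.cos(a)-d*np.sin(a)*.7,-.011,.07+rr*np.sin(a)-d*np.cos(a),0.85,e)
cv2.imwrite('pics/s6.png',cv2.resize(get_image('scene')[130:330,180:440,::-1],None,fx=3,fy=3))"
```

```text
t 9.57 tip slide [-68.1 -12.6] z 91.8 zaxis [-0.04  0.75 -0.66] xaxis [-0.03  0.66  0.75] F [ 0.9 -0.3 -0.1] q [ 1.    0.64 -0.64  1.67 -0.39  1.37  0.61]
0.3 shift [16.0, 3.0, -12.0] dr [0.002, 0.001, -0.004]
0.45 shift [43.0, 13.0, -35.0] dr [0.002, 0.001, -0.004]
0.6 shift [68.0, 28.0, -57.0] dr [0.002, 0.001, -0.004]
0.75 shift [91.0, 48.0, -78.0] dr [0.002, 0.001, -0.004]
0.9 shift [112.0, 72.0, -96.0] dr [0.002, 0.001, -0.004]
1.0 shift [125.0, 90.0, -107.0] dr [0.002, 0.001, -0.004]
```

View pics/s6.png

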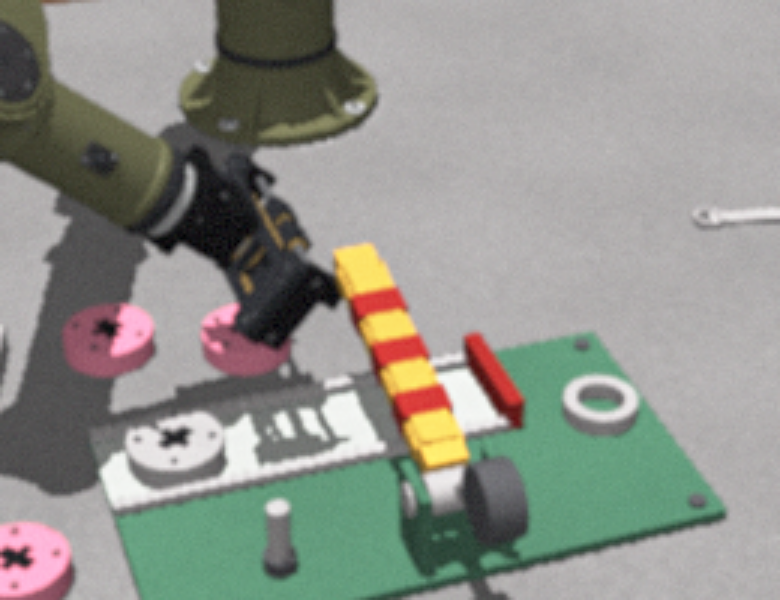

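The crop shows the bar end now at (355,255), about 50 px higher than when level, resting on the fingertip at (335,290). The lift works, so I continue past the balance point.

Request:
send_rows:
  xyz:
    - [8,1,-6]
    - [16,3,-12]
    - [25,6,-20]
    - [34,9,-27]
    - [43,13,-35]
    - [52,18,-42]
    - [60,23,-50]
    - [68,28,-57]
    - [76,34,-64]
    - [84,41,-71]
  dr:
    - [0,0,0]
    - [0,0,0]
    - [0,0,0]
    - [0,0,0]
    - [0,0,0]
    - [0,0,0]
    - [0,0,0]
    - [0,0,0]
    - [0,0,0]
    - [0,0,0]

```text
time: 10.45
position: [0.5753, -0.0512, 0.195]
tool_rot: [-1.665, -1.753, -0.751]
ft_force: [0.4, -1.2, -0.4]
grip_width: 0.002
grip_force: 0.1
```

```bash
cat >> h.py <<'E'
def bar(save=None):
    """angle of the yellow/red bar in the slide's y=0 plane from the scene view (yellow pixels)"""
    th,r,t=slide();im=get_image("scene");hsv=cv2.cvtColor(im,cv2.COLOR_RGB2HSV)
    m=cv2.inRange(hsv,(20,150,120),(33,255,255));m[:,:270]=0;m[:,390:]=0;m[:60]=0;m[330:]=0
    n,l,st,ce=cv2.connectedComponentsWithStats(m);ce=[ce[i] for i in range(1,n) if st[i,4]>12]
    c=calibration("scene");A=R.from_rotvec(c["rvec"]).as_matrix();o=-A.T@c["tvec"];nn=np.r_[r@[0,1],0];q=np.r_[t,0]
    for p in ce:
        d=A.T@np.linalg.inv(K(c))@np.r_[p,1];P=o+d*(((q-o)@nn)/(d@nn));x=(r.T@(P[:2]-t))[0]
        print("yellow",p.round(),"x",round(x*1000),"z",round(P[2]*1000),"ang",round(np.arctan2(P[2]-.07,.17-x),2))
E
python3 -c "
from h import *
where();e=np.pi/2;bar()
for a in(.75,.9,1.0,1.1):
    d=.030;rr=.240
    print(a,end=' ');goto(.17-rr*np.cos(a)-d*np.sin(a)*.7,-.011,.07+rr*np.sin(a)-d*np.cos(a),0.85,e)"
```

```text
t 10.45 tip slide [-26.5  -9.7] z 201.6 zaxis [-0.04  0.75 -0.66] xaxis [-0.03  0.66  0.75] F [ 0.4 -1.2 -0.4] q [ 0.96  0.57 -0.67  1.51 -0.43  1.52  0.47]
yellow [307. 196.] x 5 z 226 ang 0.76
yellow [314. 223.] x 59 z 184 ang 0.8
yellow [320. 246.] x 98 z 146 ang 0.81
yellow [327. 273.] x 147 z 104 ang 0.97
0.75 shift [5.0, 4.0, -6.0] dr [0.003, -0.001, -0.001]
0.9 shift [25.0, 29.0, -25.0] dr [0.003, -0.001, -0.001]
1.0 shift [38.0, 47.0, -35.0] dr [0.003, -0.001, -0.001]
1.1 shift [49.0, 67.0, -45.0] dr [0.003, -0.001, -0.001]
```

Request:
send_rows:
  xyz:
    - [5,5,-6]
    - [10,10,-11]
    - [15,16,-16]
    - [20,23,-20]
    - [25,29,-25]
    - [30,36,-29]
    - [34,42,-32]
    - [38,47,-35]
    - [44,57,-40]
    - [49,67,-45]
  dr:
    - [0,0,0]
    - [0,0,0]
    - [0,0,0]
    - [0,0,0]
    - [0,0,0]
    - [0,0,0]
    - [0,0,0]
    - [0,0,0]
    - [0,0,0]
    - [0,0,0]

```text
time: 11.33
position: [0.6424, -0.0493, 0.2607]
tool_rot: [-1.665, -1.753, -0.751]
ft_force: [0.3, -0.0, 0.1]
grip_width: 0.005
grip_force: 0.0
```

```bash
python3 -c "
from h import *
where();bar()
goto(-.02,-.09,.25,.85,np.pi/2)
goto(0,-.09,.25,.0,np.pi/2)"
```

```text
t 11.33 tip slide [ 40.6 -11.5] z 267.3 zaxis [-0.04  0.75 -0.66] xaxis [-0.03  0.66  0.75] F [ 0.3 -0.   0.1] q [ 0.86  0.64 -0.67  1.27 -0.43  1.62  0.33]
yellow [332. 202.] x 163 z 302 ang 1.54
yellow [332. 233.] x 170 z 229 ang 1.57
yellow [332. 255.] x 175 z 175 ang 1.61
yellow [332. 279.] x 178 z 112 ang 1.76
shift [-66.0, -62.0, -47.0] dr [0.003, -0.001, -0.002]
shift [-74.0, -42.0, -51.0] dr [0.002, -0.851, -0.003]
```

The bar is up on its back stop at about 1.5 rad. Next I move behind the die with the tool vertical.

```bash
python3 -c "
from h import *
goto(0,-.25,.2,.0,np.pi/2)"
```

```text
shift [-217.0, -42.0, -138.0] dr [0.002, -0.851, -0.003]
```

Request:
send_rows:
  xyz:
    - [-16,-6,-14]
    - [-36,-12,-28]
    - [-58,-18,-42]
    - [-80,-24,-56]
    - [-104,-30,-70]
    - [-128,-36,-85]
    - [-152,-40,-100]
    - [-175,-42,-115]
    - [-197,-42,-127]
    - [-217,-42,-138]
  dr:
    - [0,-0.05,0]
    - [0,-0.13,0]
    - [0,-0.22,0]
    - [0,-0.31,0]
    - [0,-0.4,0]
    - [0,-0.49,0]
    - [0,-0.58,0]
    - [0,-0.67,0]
    - [0,-0.76,0]
    - [0,-0.851,0]
  jaw: 30

```text
time: 12.22
position: [0.6126, -0.3004, 0.1887]
tool_rot: [2.162, 2.276, -0.008]
ft_force: [0.4, 0.5, -0.7]
grip_width: 0.344
grip_force: 0.0
```

```bash
python3 -c "
from h import *
where();bar()
im=get_image('top');cv2.imwrite('pics/top2.png',im[:,:,::-1])
goto(0,-.25,.06,.0,np.pi/2)
goto(0,-.25,.024,.0,np.pi/2)
hsv=cv2.cvtColor(im,cv2.COLOR_RGB2HSV)
g=cv2.cvtColor(im,cv2.COLOR_RGB2GRAY)[195:245,340:440]
c=cv2.HoughCircles(cv2.resize(g,None,fx=4,fy=4),cv2.HOUGH_GRADIENT,1,100,param1=100,param2=20,minRadius=50,maxRadius=80)
if c is not None:
  for x in c[0]: p=x[:2]/4+[340,195];print(p,x[2]/4,toslide(cast('top',[p],.036)))"
```

```text
t 12.22 tip slide [  -3. -253.] z 198.6 zaxis [-0.   -0.01 -1.  ] xaxis [-0.05  1.   -0.01] F [ 0.4  0.5 -0.7] q [ 0.76  0.44 -0.47  1.38  0.2   1.37  0.33]
yellow [332. 202.] x 162 z 302 ang 1.54
yellow [332. 233.] x 170 z 229 ang 1.57
yellow [332. 255.] x 176 z 176 ang 1.63
yellow [332. 279.] x 179 z 113 ang 1.78
shift [-0.0, 4.0, 138.0] dr [-0.005, 0.001, -0.001]
shift [-0.0, 4.0, 174.0] dr [-0.005, 0.001, -0.001]
[408.375 216.625] 15.625 [[   1.28768886 -172.2750348 ]]
```

Request:
send_rows:
  xyz:
    - [0,4,20]
    - [0,4,40]
    - [0,4,60]
    - [0,4,80]
    - [0,4,100]
    - [0,4,120]
    - [0,4,132]
    - [0,4,138]
    - [0,4,144]
    - [0,4,148]
  dr:
    - [0,0,0]
    - [0,0,0]
    - [0,0,0]
    - [0,0,0]
    - [0,0,0]
    - [0,0,0]
    - [0,0,0]
    - [0,0,0]
    - [0,0,0]
    - [0,0,0]

```text
time: 13.15
position: [0.6168, -0.2981, 0.0405]
tool_rot: [-2.162, -2.278, 0.002]
ft_force: [-0.0, -0.5, 0.1]
grip_width: 0.344
grip_force: 0.0
```

```bash
python3 -c "
from h import *
where()
goto(0,-.25,.026,.0,np.pi/2)
im=get_image('wrist');cv2.imwrite('pics/w2.png',im[:,:,::-1])
c=calibration('wrist');f=240/np.tan(np.radians(c['vfov'])/2);H=np.linalg.inv(c['hand_eye'])
for p in ([.0095,0.02,-.01],[.0095,.02,.017]):
    v=H[:3,:3]@p+H[:3,3];a=np.arctan2(np.hypot(v[0],v[1]),v[2]);n=v[:2]/np.hypot(v[0],v[1]);print(p,(n*a*f+[c['cx'],c['cy']]).round())
g=cv2.cvtColor(im,cv2.COLOR_RGB2GRAY)
for col in range(330,400,6): print(col,g[200:330:6,col].tolist())
"
```

```text
t 13.15 tip slide [   1.3 -250.9] z 50.5 zaxis [-0. -0. -1.] xaxis [-0.05  1.   -0.  ] F [-0.  -0.5  0.1] q [ 0.74  0.56 -0.45  1.52  0.26  1.12  0.29]
shift [1.0, -1.0, 25.0] dr [-0.002, 0.0, -0.003]
[0.0095, 0.02, -0.01] [360. 272.]
[0.0095, 0.02, 0.017] [355. 252.]
330 [108, 107, 106, 121, 122, 120, 121, 96, 82, 84, 84, 85, 84, 83, 83, 149, 161, 159, 158, 158, 160, 84]
336 [108, 108, 107, 122, 122, 122, 122, 98, 81, 82, 84, 83, 83, 83, 85, 152, 156, 157, 161, 160, 158, 84]
342 [109, 108, 113, 121, 122, 121, 121, 97, 84, 84, 85, 84, 84, 84, 84, 150, 157, 156, 161, 157, 162, 82]
348 [109, 109, 121, 124, 123, 123, 123, 98, 84, 84, 83, 84, 86, 84, 83, 143, 157, 159, 153, 151, 160, 81]
354 [109, 107, 123, 123, 122, 122, 123, 97, 87, 85, 84, 84, 84, 29, 28, 28, 29, 26, 26, 28, 27, 47]
360 [108, 119, 125, 124, 125, 124, 123, 96, 82, 85, 83, 84, 82, 29, 29, 28, 29, 27, 28, 29, 30, 47]
366 [107, 123, 123, 123, 123, 123, 123, 97, 84, 83, 83, 84, 75, 22, 20, 22, 23, 27, 27, 28, 28, 48]
372 [122, 122, 122, 121, 121, 122, 122, 96, 83, 84, 84, 84, 81, 85, 51, 23, 20, 24, 22, 23, 23, 49]
378 [125, 125, 124, 126, 125, 125, 127, 94, 84, 85, 84, 85, 82, 86, 86, 84, 75, 23, 21, 23, 23, 49]
384 [126, 126, 125, 126, 126, 127, 126, 94, 86, 86, 84, 86, 84, 83, 84, 83, 111, 165, 23, 22, 24, 50]
390 [123, 123, 122, 121, 122, 122, 122, 93, 86, 85, 86, 88, 84, 84, 83, 83, 118, 156, 153, 44, 64, 51]
396 [112, 109, 107, 95, 89, 83, 82, 84, 88, 84, 87, 88, 83, 84, 85, 84, 31, 29, 30, 73, 73, 68]
```

Request:
send_rows:
  xyz:
    - [0,-1,2]
    - [0,-1,4]
    - [0,-1,6]
    - [0,-1,8]
    - [0,-1,10]
    - [0,-1,12]
    - [0,-1,14]
    - [0,-1,16]
    - [0,-1,18]
    - [0,-1,20]
  dr:
    - [0,0,0]
    - [0,0,0]
    - [0,0,0]
    - [0,0,0]
    - [0,0,0]
    - [0,0,0]
    - [0,0,0]
    - [0,0,0]
    - [0,0,0]
    - [0,0,0]

```text
time: 14.03
position: [0.6154, -0.2981, 0.0201]
tool_rot: [-2.161, -2.278, 0.004]
ft_force: [0.2, 0.2, 0.5]
grip_width: 0.342
grip_force: 0.0
```

Request:
send_rows:
  xyz:
    - [0,0,0.5]
    - [0,0,1]
    - [0,0,1.5]
    - [0,0,2]
    - [0,0,2.5]
    - [0,0,3]
    - [0,0,3.5]
    - [0,0,4]
    - [0,0,4]
    - [0,0,4]
  dr:
    - [0,0,0]
    - [0,0,0]
    - [0,0,0]
    - [0,0,0]
    - [0,0,0]
    - [0,0,0]
    - [0,0,0]
    - [0,0,0]
    - [0,0,0]
    - [0,0,0]

```text
time: 14.87
position: [0.6153, -0.2982, 0.0163]
tool_rot: [-2.161, -2.278, 0.004]
ft_force: [-0.4, -0.4, 1.1]
grip_width: 0.346
grip_force: 0.0
```

Request:
send_rows:
  xyz:
    - [4,0,0]
    - [8,0,0]
    - [12,0,0]
    - [16,0,0]
    - [20,0,0]
    - [25,0,0]
    - [30,0,0]
    - [35,0,0]
    - [40,0,0]
    - [45,0,0]
  dr:
    - [0,0,0]
    - [0,0,0]
    - [0,0,0]
    - [0,0,0]
    - [0,0,0]
    - [0,0,0]
    - [0,0,0]
    - [0,0,0]
    - [0,0,0]
    - [0,0,0]

```text
time: 15.7
position: [0.6135, -0.2541, 0.0166]
tool_rot: [2.163, 2.277, -0.004]
ft_force: [2.0, -4.7, -0.9]
grip_width: 0.348
grip_force: 2.3
```

```bash
cat >> h.py <<'E'
def die(x0,x1):
    im=get_image('top');g=cv2.cvtColor(im,cv2.COLOR_RGB2GRAY)[190:250,x0:x1]
    c=cv2.HoughCircles(cv2.resize(g,None,fx=4,fy=4),cv2.HOUGH_GRADIENT,1,60,param1=100,param2=16,minRadius=55,maxRadius=70)
    if c is not None:
        for x in c[0][:3]: p=x[:2]/4+[x0,190];print('die',p,x[2]/4,toslide(cast('top',[p],.036)).round(1))
E
python3 -c "
from h import *
where();die(300,440)"
```

```text
t 15.7 tip slide [   0.4 -206.8] z 26.6 zaxis [-0. -0. -1.] xaxis [-0.05  1.   -0.  ] F [ 2.  -4.7 -0.9] q [ 0.7   0.54 -0.46  1.6   0.27  1.06  0.22]
```

The reaction is −4.7 N along y, so the die is being pushed. I continue.

Request:
send_rows:
  xyz:
    - [9,0,0]
    - [18,0,0]
    - [28,0,0]
    - [38,0,0]
    - [48,0,0]
    - [58,0,0]
    - [68,0,0]
    - [78,0,0]
    - [88,0,0]
    - [97,0,0]
  dr:
    - [0,0,0]
    - [0,0,0]
    - [0,0,0]
    - [0,0,0]
    - [0,0,0]
    - [0,0,0]
    - [0,0,0]
    - [0,0,0]
    - [0,0,0]
    - [0,0,0]

```text
time: 16.58
position: [0.6081, -0.1567, 0.0166]
tool_rot: [2.163, 2.278, -0.004]
ft_force: [1.6, -4.1, -0.2]
grip_width: 0.343
grip_force: 2.6
```

```bash
python3 -c "
from h import *
where();die(280,440);bar();goto(0,-.01,.026,0,np.pi/2)"
```

```text
t 16.58 tip slide [   0.4 -109.3] z 26.6 zaxis [-0. -0. -1.] xaxis [-0.05  1.   -0.  ] F [ 1.6 -4.1 -0.2] q [ 0.6   0.48 -0.49  1.69  0.26  1.03  0.07]
yellow [332. 202.] x 162 z 302 ang 1.54
yellow [332. 233.] x 169 z 228 ang 1.56
yellow [332. 255.] x 175 z 175 ang 1.62
yellow [332. 279.] x 180 z 114 ang 1.8
shift [96.0, -0.0, 1.0] dr [-0.003, -0.001, -0.001]
```

Request:
send_rows:
  xyz:
    - [9,0,0]
    - [18,0,0]
    - [28,0,0]
    - [38,0,0]
    - [48,0,0]
    - [58,0,0]
    - [68,0,0]
    - [78,0,0]
    - [87,0,0]
    - [95,0,0]
  dr:
    - [0,0,0]
    - [0,0,0]
    - [0,0,0]
    - [0,0,0]
    - [0,0,0]
    - [0,0,0]
    - [0,0,0]
    - [0,0,0]
    - [0,0,0]
    - [0,0,0]

```text
time: 17.52
position: [0.6028, -0.0625, 0.0164]
tool_rot: [-2.163, -2.277, 0.006]
ft_force: [0.7, -5.1, 1.9]
grip_width: 0.343
grip_force: 2.6
```

Request:
send_rows:
  xyz:
    - [1,0,0]
    - [2,0,0]
    - [3,0,0]
    - [4,0,0]
    - [5,0,0]
    - [6,0,0]
    - [7,0,0]
    - [8,0,0]
    - [9,0,0]
    - [10,0,0]
  dr:
    - [0,0,0]
    - [0,0,0]
    - [0,0,0]
    - [0,0,0]
    - [0,0,0]
    - [0,0,0]
    - [0,0,0]
    - [0,0,0]
    - [0,0,0]
    - [0,0,0]

```text
time: 18.35
position: [0.6023, -0.0536, 0.0163]
tool_rot: [-2.164, -2.277, 0.006]
ft_force: [1.0, -5.9, 2.6]
grip_width: 0.345
grip_force: 2.8
```

```bash
python3 -c "
from h import *
where();die(280,440);bar()"
```

```text
t 18.35 tip slide [ 0.4 -6. ] z 26.3 zaxis [-0. -0. -1.] xaxis [-0.05  1.   -0.  ] F [ 1.  -5.9  2.6] q [ 0.48  0.45 -0.53  1.75  0.26  1.02 -0.1 ]
yellow [332. 201.] x 162 z 302 ang 1.54
yellow [332. 233.] x 170 z 229 ang 1.57
yellow [332. 255.] x 171 z 173 ang 1.59
yellow [332. 279.] x 178 z 113 ang 1.76
```

Still only sliding friction (about 5–6 N). I creep on until the stop makes itself felt.

Request:
send_rows:
  xyz:
    - [0.8,0,0]
    - [1.6,0,0]
    - [2.4,0,0]
    - [3.2,0,0]
    - [4,0,0]
    - [4.8,0,0]
    - [5.6,0,0]
    - [6.4,0,0]
    - [7.2,0,0]
    - [8,0,0]
  dr:
    - [0,0,0]
    - [0,0,0]
    - [0,0,0]
    - [0,0,0]
    - [0,0,0]
    - [0,0,0]
    - [0,0,0]
    - [0,0,0]
    - [0,0,0]
    - [0,0,0]

```text
time: 19.28
position: [0.6019, -0.0456, 0.0163]
tool_rot: [-2.164, -2.277, 0.006]
ft_force: [-0.5, -5.7, 2.1]
grip_width: 0.347
grip_force: 2.8
```

Request:
send_rows:
  xyz:
    - [0.4,0,0]
    - [0.8,0,0]
    - [1.2,0,0]
    - [1.6,0,0]
    - [2,0,0]
    - [2.4,0,0]
    - [2.8,0,0]
    - [3.2,0,0]
    - [3.6,0,0]
    - [4,0,0]
  dr:
    - [0,0,0]
    - [0,0,0]
    - [0,0,0]
    - [0,0,0]
    - [0,0,0]
    - [0,0,0]
    - [0,0,0]
    - [0,0,0]
    - [0,0,0]
    - [0,0,0]

```text
time: 20.12
position: [0.6017, -0.0417, 0.0163]
tool_rot: [-2.164, -2.277, 0.006]
ft_force: [0.6, -5.6, 2.5]
grip_width: 0.346
grip_force: 2.8
```

Request:
send_rows:
  xyz:
    - [0.4,0,0]
    - [0.8,0,0]
    - [1.2,0,0]
    - [1.6,0,0]
    - [2,0,0]
    - [2.4,0,0]
    - [2.8,0,0]
    - [3.2,0,0]
    - [3.6,0,0]
    - [4,0,0]
  dr:
    - [0,0,0]
    - [0,0,0]
    - [0,0,0]
    - [0,0,0]
    - [0,0,0]
    - [0,0,0]
    - [0,0,0]
    - [0,0,0]
    - [0,0,0]
    - [0,0,0]

```text
time: 20.95
position: [0.6016, -0.0413, 0.0164]
tool_rot: [2.165, 2.273, -0.011]
ft_force: [1.5, -11.9, 2.6]
grip_width: 0.345
grip_force: 5.4
```

```bash
python3 -c "
from h import *
where();th,r,t=slide()
im=get_image('wrist');cv2.imwrite('pics/w3.png',im[:,:,::-1]);g=cv2.cvtColor(im,cv2.COLOR_RGB2GRAY)
for x in (300,319,338): print(x,[(int(v),im[v,x].tolist()) for v in range(150,280,6)])
P=np.array([[319,v] for v in range(150,280,10)]);print(toslide(wcast(P,.036)).round()[:,1]);print(toslide(wcast(P,.042)).round()[:,1])"
```

```text
t 20.95 tip slide [0.4 6.4] z 26.4 zaxis [-0.   -0.01 -1.  ] xaxis [-0.05  1.   -0.01] F [  1.5 -11.9   2.6] q [ 0.46  0.44 -0.53  1.76  0.27  1.02 -0.13]
300 [(150, [162, 160, 158]), (156, [161, 159, 156]), (162, [165, 161, 159]), (168, [161, 159, 157]), (174, [157, 154, 152]), (180, [48, 48, 49]), (186, [45, 44, 48]), (192, [47, 46, 48]), (198, [46, 46, 48]), (204, [82, 81, 81]), (210, [62, 62, 62]), (216, [44, 44, 46]), (222, [45, 44, 46]), (228, [45, 44, 46]), (234, [162, 160, 156]), (240, [163, 161, 157]), (246, [160, 157, 154]), (252, [163, 160, 157]), (258, [163, 160, 158]), (264, [164, 161, 158]), (270, [137, 135, 134]), (276, [162, 160, 157])]
319 [(150, [163, 161, 158]), (156, [162, 160, 157]), (162, [163, 160, 158]), (168, [165, 162, 159]), (174, [161, 159, 157]), (180, [158, 155, 154]), (186, [59, 58, 60]), (192, [46, 45, 48]), (198, [47, 46, 48]), (204, [46, 45, 46]), (210, [44, 45, 46]), (216, [45, 46, 47]), (222, [45, 44, 46]), (228, [110, 109, 108]), (234, [162, 160, 157]), (240, [163, 161, 158]), (246, [165, 163, 160]), (252, [163, 159, 157]), (258, [161, 158, 155]), (264, [164, 161, 158]), (270, [160, 157, 155]), (276, [166, 163, 161])]
338 [(150, [163, 161, 158]), (156, [164, 162, 160]), (162, [159, 157, 155]), (168, [161, 159, 155]), (174, [161, 159, 155]), (180, [85, 84, 83]), (186, [46, 45, 47]), (192, [47, 46, 49]), (198, [46, 45, 48]), (204, [150, 147, 145]), (210, [53, 54, 54]), (216, [44, 45, 46]), (222, [45, 44, 46]), (228, [45, 44, 48]), (234, [121, 120, 118]), (240, [163, 161, 157]), (246, [162, 159, 156]), (252, [164, 161, 158]), (258, [162, 159, 157]), (264, [166, 163, 161]), (270, [160, 157, 154]), (276, [159, 157, 155])]
[75. 71. 67. 62. 58. 54. 49. 45. 40. 36. 31. 26. 21.]
[76. 72. 68. 63. 59. 55. 51. 47. 42. 38. 33. 29. 24.]
```

The force jumped to 12 N and the motion stopped. The die's slot centre casts to about y = 51 mm. I'll give one more firm push to confirm, then back off.

Request:
send_rows:
  xyz:
    - [0.3,0,0]
    - [0.6,0,0]
    - [0.9,0,0]
    - [1.2,0,0]
    - [1.5,0,0]
    - [1.8,0,0]
    - [2,0,0]
    - [2,0,0]
    - [2,0,0]
    - [2,0,0]
  dr:
    - [0,0,0]
    - [0,0,0]
    - [0,0,0]
    - [0,0,0]
    - [0,0,0]
    - [0,0,0]
    - [0,0,0]
    - [0,0,0]
    - [0,0,0]
    - [0,0,0]

```text
time: 21.83
position: [0.6016, -0.0412, 0.0164]
tool_rot: [2.165, 2.271, -0.013]
ft_force: [0.4, -13.4, 2.5]
grip_width: 0.344
grip_force: 6.4
```

Request:
send_rows:
  xyz:
    - [-3,0,0]
    - [-7,0,0]
    - [-12,0,0]
    - [-20,0,0]
    - [-30,0,0]
    - [-40,0,0]
    - [-50,0,0]
    - [-60,0,0]
    - [-70,0,0]
    - [-80,0,0]
  dr:
    - [0,0,0]
    - [0,0,0]
    - [0,0,0]
    - [0,0,0]
    - [0,0,0]
    - [0,0,0]
    - [0,0,0]
    - [0,0,0]
    - [0,0,0]
    - [0,0,0]

```text
time: 22.67
position: [0.6056, -0.1147, 0.0162]
tool_rot: [-2.162, -2.277, 0.004]
ft_force: [0.9, -0.7, -0.6]
grip_width: 0.344
grip_force: 0.0
```

Request:
send_rows:
  xyz:
    - [-15,0,-10]
    - [-30,0,-25]
    - [-45,0,-40]
    - [-60,0,-60]
    - [-75,0,-80]
    - [-90,0,-100]
    - [-105,0,-120]
    - [-120,0,-140]
    - [-135,0,-160]
    - [-150,0,-175]
  dr:
    - [0,0,0]
    - [0,0,0]
    - [0,0,0]
    - [0,0,0]
    - [0,0,0]
    - [0,0,0]
    - [0,0,0]
    - [0,0,0]
    - [0,0,0]
    - [0,0,0]

```text
time: 23.5
position: [0.6143, -0.2646, 0.1934]
tool_rot: [2.162, 2.278, -0.003]
ft_force: [0.8, -1.1, 0.7]
grip_width: 0.343
grip_force: 0.0
```

```bash
python3 -c "
from h import *
where();die(285,375);bar()
a=cv2.imread('pics/top0.png');b=get_image('top')[:,:,::-1];cv2.imwrite('pics/topf.png',b)
for n,(x,y) in dict(pin=(388,158),ring=(269,206),hammer=(466,285),spare=(491,231),stack=(136,247),spanner=(152,312),oil=(165,204),pink1=(376,278),pink2=(424,290),pink3=(461,180)).items():
    print(n,round(float(cv2.absdiff(a[y-14:y+14,x-14:x+14],b[y-14:y+14,x-14:x+14]).mean()),1))"
```

```text
t 23.5 tip slide [   0.6 -217.3] z 203.4 zaxis [-0. -0. -1.] xaxis [-0.05  1.   -0.  ] F [ 0.8 -1.1  0.7] q [ 0.72  0.41 -0.48  1.41  0.19  1.37  0.29]
die [319.625 225.125] 15.65 [[-3.5 51.7]]
yellow [332. 202.] x 163 z 302 ang 1.54
yellow [332. 233.] x 170 z 230 ang 1.57
yellow [332. 255.] x 174 z 174 ang 1.61
yellow [332. 279.] x 179 z 113 ang 1.78
pin 11.8
ring 16.9
hammer 62.3
spare 16.9
stack 19.7
spanner 18.3
oil 10.2
pink1 40.4
pink2 18.2
pink3 103.2
```

The die reads (−3.5, 51.7) mm and the barrier is up at 1.5 rad. The picture differences are probably shadow and the arm, so I check the bystanders' positions directly.

```bash
python3 -c "
from h import *
for n in('top0','topf'):
    im=cv2.imread(f'pics/{n}.png');h=cv2.cvtColor(im,cv2.COLOR_BGR2HSV)
    m=cv2.inRange(h,(150,50,60),(178,200,255));k,l,st,ce=cv2.connectedComponentsWithStats(m)
    print(n,[(ce[i].round(1).tolist(),int(st[i,4])) for i in range(1,k) if st[i,4]>150], im.mean().round(1))
a,b=[cv2.cvtColor(cv2.imread(f'pics/{n}.png'),cv2.COLOR_BGR2GRAY).astype(np.float32) for n in('top0','topf')]
for n,(x,y) in dict(pin=(388,158),ring=(269,206),spare=(491,231),stack=(136,247),spanner=(152,312),oil=(165,204)).items():
    w=lambda i:i[y-20:y+20,x-20:x+20].copy();print(n,[np.round(v,2) for v in cv2.phaseCorrelate(w(a),w(b),cv2.createHanningWindow((40,40),cv2.CV_32F))])
"
```

```text
top0 [([460.8, 179.4], 820), ([375.3, 277.3], 831), ([422.8, 289.0], 859)] 100.2
topf [([375.3, 277.3], 829), ([422.8, 289.0], 862)] 110.2
pin [array([ 0.05, -0.04]), np.float64(0.95)]
ring [array([0.11, 0.06]), np.float64(0.95)]
spare [array([-3.49,  0.14]), np.float64(0.21)]
stack [array([-0.04, -0.07]), np.float64(0.95)]
spanner [array([-0.12,  0.07]), np.float64(0.92)]
oil [array([ 0.24, -0.1 ]), np.float64(0.86)]
```

```bash
python3 -c "
from bench import *
print(close_job())"
```

```text
the job is handed in; nothing more can be done
None
```

I raised the barrier, which stays up by itself at about 1.5 rad, pushed the die home against the red stop, and handed the job in at about 24 s. The bystanders I could see hadn't moved; in the last picture I couldn't check the hammer, the spare die or one pink disc because the arm was in the way.

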